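# Third hand at the riveting jig

### The job

Pick up the handled picking caddy, stand it on the bed of the riveting jig and press its long side squarely against the sprung backing plate, its ends in line with the ends of the plate, until the plate is pushed back about half of its travel. Keep hold of the caddy and finish while still pressing steadily like that, so that a colleague can rivet the label frame on: never drive the plate back to its hard stop, and leave the plain bin, the tape roll and the tin alone.

Things in the scene. Friction and masses are not known exactly. Their poses are not given: they have to be found in the camera images.
- handle (a point): centre of the caddy's straight wooden bar handle, 100 mm above the caddy's underside: bar 154 mm long (x), 16 mm thick (y), 22 mm high, above the caddy's middle, between two grey end uprights 40 mm wide (y), tops 111 mm above the underside; free space below and beside it. x along the bar, y across, z up
- jig: riveting jig, fixed: grey bed 220 mm (x) by 230 mm (y, -100 to +130), top 12 mm above the bench, open at -y and both ends; at +y a dark steel fence 210 mm wide, top 87 mm above the bench, the sprung plate before it. Origin on the bench surface, in line with the middle of the plate; x along the plate, +y the direction to press, z up
- plate_face (a point): centre of the front face of the sprung aluminium plate (170 mm in x, 55 mm high, 10 mm thick, lower edge 13 mm above the bench), moving with it; at rest 45 mm in +y from the jig's origin, 40.5 mm above the bench; axes as the jig's. A caddy flat against it has its handle centre 55 mm in front of it (-y)
- plate (a joint): how far the sprung plate is pushed back along the jig's +y, in m: 0 at rest, 0.030 at its hard stop, half way 0.015. The spring pushes back with about 2 N at 0, 9.5 N at half way and 17 N at 0.030 (500 N/m); friction of the caddy on the bed adds to the force the arm feels
- caddy: the caddy: loose open grey plastic box with a bar handle, 170 mm long (x) by 110 mm wide (y), walls 60 mm high, 5 mm thick, about 0.6 kg; origin at the centre of its underside, same axes as the handle point. Its two long sides are alike; either may be pressed on the plate
- bin_center (a point): centre of the bystander bin: loose plain open grey plastic bin without handle, 130 by 95 by 60 mm high, leave alone
- tape_center (a point): centre of a roll of tape lying flat, 100 mm across, 48 mm high, loose, leave alone
- tin_center (a point): centre of a closed tin of rivets, 66 mm across, 75 mm high, loose, leave alone
Mind the look-alikes: they are no part of the job. Leave any red or yellow look-alike of the caddy alone.

How it is judged (in metres and radians):
On the way, in this order (a step that is already met when the one before it is completed fails the run):
1. the caddy is lifted clear of the bench, held by the fingers (height (world z) of handle above 0.125 m and contact force between the fingers and caddy above 2 N), for 0.2 s.
2. the caddy stands on the jig and is pressed squarely on the plate, which stays about half way back for a second (value of joint plate between 0.009 and 0.021 m and y of handle in the frame of plate_face between -0.063 and -0.047 m and x of handle in the frame of jig between -0.02 and 0.02 m and z of handle in the frame of jig between 0.105 and 0.122 m and angle between the x axis of handle and the x axis of jig, either way round below 0.1 rad and angle between handle's own z axis and vertical below 0.12 rad and contact force between caddy and plate between 4 and 16 N and contact force between the fingers and caddy above 2 N), for 1 s.
At the end, for the whole second after the job is handed in: Fingers hold the caddy, still, upright (0.12 rad), under 10 mm above the bed, long side on the plate (8 mm), parallel (0.1 rad), centred (20 mm); plate 9 to 21 mm back, pressed with 4 to 16 N; bin, tape, tin moved under 30 mm (all of step 2 and linear speed of caddy below 0.02 m/s and distance of each of bin_center, tape_center, tin_center from where it was at the start of the episode below 0.03 m); the arm keeps its last pose, push and grip.
It fails at once if the plate is driven back to its hard stop (value of joint plate above 0.0285 m).
It fails at once if the bin is disturbed (distance of bin_center from where it was at the start of the episode above 0.03 m).
It fails at once if the tape is disturbed (distance of tape_center from where it was at the start of the episode above 0.03 m).
It fails at once if the tin is disturbed (distance of tin_center from where it was at the start of the episode above 0.03 m).
It also fails if it takes over 42 s, if anything falls off the work surface, if the arm or the gripper's body presses on something with over 40 N, if the wrist force passes 120 N, or if a joint passes its speed limit or range.

### The arm

A 6-joint arm with a two-finger parallel gripper is mounted at the origin on the work surface. World frame = base frame: x ahead of the robot, y to its left, z up, the work surface at z = 0. Lengths are in mm, angles in rad, forces in N, time in s.
With the tool pointing down it reaches from about 350 to 775 mm from the base axis. Payload 7.3 kg.
Tool frame: the origin (TCP) lies at the very end of the fingers, on their centre line; the grasp point (between the pads) lies 19 mm behind it; z points along the fingers, y is the line along which they close (so a half turn about z gives the same grasp; the last joint's range is limited). The gripper opens to 92 mm and grips with 3 to 60 N. Pads are 19 mm wide; open, the fingers measure 130 mm over their backs; the gripper's body (75 mm by 190 mm) begins 47 mm behind the grasp point.
Start: joints at [-1.444, 0.342, 1.524, -0, 1.275, -0.146], TCP at [141.472, -505.599, 226.741] pointing down, gripper open.
Joint ranges: [-2.53, 2.53], [-0.77, 2.02], [0.04, 2.7], [-1, 4.14], [0.28, 2.66], [-3.11, 3.11]. Speed limits (rad/s): [2.57, 2.57, 3.14, 3.14, 3.14, 3.14].

### API

Orientations are given as [roll, pitch, yaw] about the fixed x, y, z axes, in that order (R = Rz(yaw) Ry(pitch) Rx(roll)).
In Python, from plant import bot gives the robot as it stands.
- The arm moves only by the tool send_rows, never from a script. Its argument "rows" is a list of rows, each an object of numbers: "x", "y", "z": the shift along the tool's x, y, z in units of 0.2 m (1.0 is 0.2 m); "ax", "ay", "az": the turn, a rotation vector about the tool's x, y, z in units of 60 degrees (1.0 is 60 degrees); "jaw": the opening, from -1 (shut) to 1 (fully open), so that 0 is half open. In form: [{"x": .., "y": .., "z": .., "ax": .., "ay": .., "az": .., "jaw": ..}, ...]. A call has exactly 10 rows; each row is the pose to reach, as a shift and turn from the pose commanded when the call began, along the tool's axes at that moment; what a row does not reach only later rows make up. A row lasts 1/8 s, in which the tool goes at most 62.5 mm and 10.7 degrees, less where a joint would pass 70% of its speed; a pose out of reach is approached as far as the arm can. A call with a number of a shift or a turn outside -1 to 1 is refused whole. A call with a gripper value outside its range is refused whole. The fingers move at their own pace and stop on an object; the grip force is fixed at half the most. Time passes only in rows, so rows that repeat a pose let the fingers close, or fill a call up. It gives the time, the measured TCP pose, the force, the opening and the grip force at its end, in the units of the state.
- bot.get_obs(): the state, without advancing time (a new reading comes with each control period).
- bot.capture(name): name is "side" or "top" or "wrist"; returns (picture, depth): 384x512x3 uint8, red, green, blue; 384x512 float32, mm along the optical axis (not along the pixel's ray), 0 where there is no reading.
- bot.camera_model(name): a dict with "vertical_fov" (degrees; the focal length in pixels is half the picture's height over the tangent of half this angle, whatever the lens; pixels are square), "cx", "cy" (the principal point, pixels), "R" (3x3) and "t" (3): a world point X has camera coordinates R X + t; the wrist camera has in their place "T_tool_cam" (4x4, takes a point from camera to tool coordinates, whose origin is the TCP and whose axes are the flange's). Camera axes: x right, y down, z forward; pixel columns grow to the right and rows downward; lengths in mm; the calibration is good to about 2 mm. A picture is of the moment at which its call begins: read the wrist's pose just before it. camera_model takes no time and is no camera call.
- bot.close_job(): hands the job in; it is judged then, once.
The state is a dict: "time": time; "joint_positions": joint angles; "dq": joint speeds; "tau": joint torques, N m; "tool_pos": TCP position; "tcp_rot": TCP orientation; "contact_force": force on the tool from outside, world axes, zero at the start; "moment": the same for the moment, N m; "grip_width": finger opening in mm; "finger_force": force on a finger pad.
Only numpy, scipy, OpenCV 4.12 (cv2) and the standard library are available. Lean on these libraries where they do the work, as an engineer would, in place of code of your own. Each camera call takes 0.05 s, during which the arm holds its last target. There are 200 camera calls.

## Working session

There is one attempt and no reset: what is moved stays moved. The work goes in short steps, Python scripts to look and compute and a tool call to move; the robot and the scene stay as the last step left them, time stands still between calls to the robot, and variables do not carry over. Pictures are saved under pics/ and viewed, at most 10 in all, crops included, and the job is handed in when it is done.

Besides the shell and the picture viewer there is one more tool, called after "Emit:" as name([rows], argument=value, ...), one row to a line, values as JSON. send_rows: Moves the arm, as the interface text tells. Its arguments: {"type":"object","properties":{"rows":{"type":"array","items":{"type":"object","properties":{"x":{"type":"number","minimum":-1,"maximum":1},"y":{"type":"number","minimum":-1,"maximum":1},"z":{"type":"number","minimum":-1,"maximum":1},"ax":{"type":"number","minimum":-1,"maximum":1},"ay":{"type":"number","minimum":-1,"maximum":1},"az":{"type":"number","minimum":-1,"maximum":1},"jaw":{"type":"number"}}}}},"required":["rows"]}

```bash
mkdir -p pics
cat > h.py <<'E'
import numpy as np, cv2
from plant import bot
from scipy.spatial.transform import Rotation as Ro
def cam(name):
    o=bot.get_obs(); p,d=bot.capture(name); m=bot.camera_model(name)
    if name=="wrist":
        T=np.eye(4);T[:3,:3]=Ro.from_euler('xyz',o['tcp_rot']).as_matrix();T[:3,3]=o['tool_pos']
        W=T@np.array(m['T_tool_cam'])
    else:
        W=np.eye(4);R=np.array(m['R']);W[:3,:3]=R.T;W[:3,3]=-R.T@np.array(m['t'])
    f=p.shape[0]/2/np.tan(np.radians(m['vertical_fov'])/2)
    v,u=np.mgrid[:p.shape[0],:p.shape[1]]
    X=np.stack([(u-m['cx'])/f*d,(v-m['cy'])/f*d,d],-1)@W[:3,:3].T+W[:3,3]
    X[d<=0]=np.nan
    return p,d,X
E
python3 - <<'E'
from h import *
for n in("top","side"):
    p,d,X=cam(n); np.savez(n,p=p,X=X)
    cv2.imwrite(f'pics/{n}1.png',p[...,::-1])
    m=bot.camera_model(n);print(m)
print(bot.get_obs())
E
```

```text
{'vertical_fov': 54.688041863243, 'cx': 258.2394848125523, 'cy': 194.12558177498676, 'R': array([[-0.00284416, -0.9998349 , -0.01794684],
       [-0.98869986,  0.0055015 , -0.1498076 ],
       [ 0.1498816 ,  0.01731796, -0.98855227]]), 't': array([-121.98529622,  564.814506  , 1248.27590733])}
{'vertical_fov': 52.47094839896433, 'cx': 256.29425339934494, 'cy': 190.79935626598567, 'R': array([[ 0.99552586, -0.09422048, -0.00712447],
       [-0.07474045, -0.73908052, -0.66945788],
       [ 0.05781109,  0.66699512, -0.74281585]]), 't': array([-555.10047332,   -2.61128851, 1256.09538384])}
{'time': 0.1, 'joint_positions': array([-1.44399648e+00,  3.42671684e-01,  1.52490199e+00, -1.72006863e-05,
        1.27539792e+00, -1.45987025e-01]), 'dq': array([ 0.00114578, -0.00191782, -0.00379253,  0.00095799,  0.00062588,
       -0.00069738]), 'tau': array([ 4.05350802e-04, -4.32006776e+01, -2.44692349e+01,  7.17993546e-02,
        5.25965681e-02, -5.92065226e-05]), 'tool_pos': array([ 141.42116331, -505.2257958 ,  226.11159356]), 'tcp_rot': array([-3.14022599e+00, -1.84318931e-04,  2.72791761e-01]), 'contact_force': array([0.08240488, 0.20031976, 1.05009847]), 'moment': array([-0.03042858, -0.01300709, -0.02538828]), 'finger_force': 0.0, 'grip_width': 91.66349845939763}
```

View pics/top1.png

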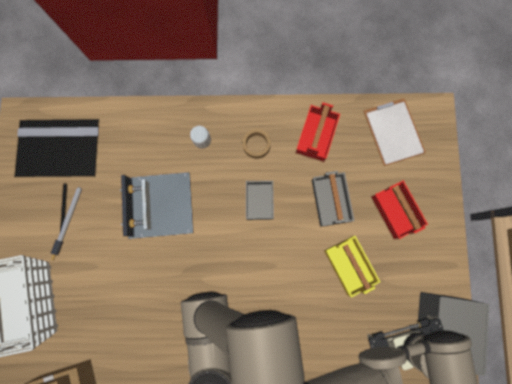

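View pics/side1.png

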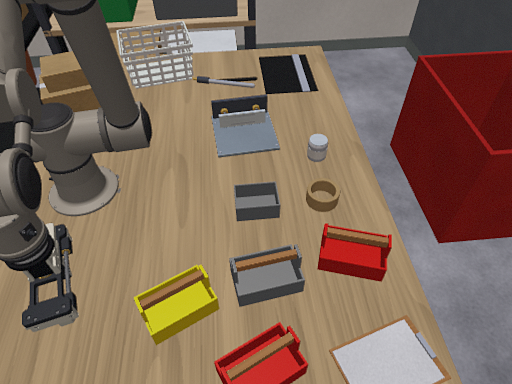

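The grey caddy with a handle is at top (332,199). Its look-alikes are red (318,132), red (400,210), yellow (353,266) and the plain bin (260,200). The jig is at (157,205) with its plate at about (147,204) and its fence at (127,206), so pressing goes toward world +y. Next I measure the caddy and check a crop.

Run:
```python
from h import *
z=np.load('top.npz');p,X=z['p'],z['X']
cv2.imwrite('pics/crop1.png',np.hstack([cv2.resize(p[165:245,290:370,::-1],(400,400),interpolation=2),cv2.resize(p[165:245,115:195,::-1],(400,400),interpolation=2)]))
def rect(n,X,roi,z0,z1):
    r0,r1,c0,c1=roi;Y=X[r0:r1,c0:c1].reshape(-1,3);Y=Y[(Y[:,2]>z0)&(Y[:,2]<z1)]
    (c,s,a)=cv2.minAreaRect(Y[:,:2].astype(np.float32));print(n,len(Y),np.round(c,1),np.round(s,1),round(a,1),'med',np.round(np.median(Y,0),1))
rect('handle',X,(165,235,303,360),95,125)
rect('caddy',X,(165,235,303,360),25,125)
rect('bed',X,(160,245,115,200),6,18)
rect('plate',X,(160,245,136,160),50,80)
rect('fence',X,(160,245,115,140),75,100)
rect('bin',X,(175,225,240,280),40,80)
rect('tin',X,(115,155,185,215),55,90)
rect('tape',X,(125,165,235,280),30,60)
rect('bench',X,(250,290,200,320),-20,20)
z=np.load('side.npz');p,X=z['p'],z['X']
rect('S handle',X,(235,310,225,310),95,125)
rect('S caddy',X,(235,310,225,310),25,125)
rect('S bed',X,(90,165,205,285),6,18)
rect('S plate',X,(105,135,210,270),50,73)
rect('S fence',X,(90,125,205,275),77,100)
```

```text
handle 332 [ 544.7 -380.7] [170.4  39.4] 9.2 med [ 541.6 -380.3  108.9]
caddy 797 [ 544.7 -381.7] [170.6 112.6] 9.3 med [ 546.3 -380.3   61.3]
bed 3025 [546.  251.7] [261.4 289.6] 0.3 med [531.  206.7  11. ]
plate 220 [527.4 278.6] [169.3  41.4] 4.2 med [528.6 263.4  65.4]
fence 313 [522.7 327.4] [207.7  16.3] 4.8 med [520. 326.  85.]
bin 183 [ 543.4 -128.9] [130.8  93.2] 0.0 med [ 559.3 -130.9   58.4]
tin 276 [770.6  80.1] [58.9 63.4] 87.2 med [768.   80.2  72.8]
tape 307 [ 748.7 -118.7] [95.7 98.5] 89.7 med [ 748.5 -120.4   46.1]
bench 4775 [ 305.3 -126.8] [418.3 134.1] 89.8 med [ 304.  -125.7   -1.4]
S handle 696 [ 547.1 -381.2] [170.7  40.8] 9.6 med [ 545.  -383.5  111.1]
S caddy 1882 [ 547.  -380.5] [170.7 113.2] 9.1 med [ 550.  -388.6   61.7]
S bed 1892 [536.3 281.1] [442.5 318.4] 84.3 med [534.3 190.6  13.4]
S plate 457 [525.3 291.3] [204.   71.9] 3.1 med [512.  267.8  60.2]
S fence 261 [526.3 326.7] [210.6  24.6] 3.7 med [525.5 325.5  86.3]
```

View pics/crop1.png

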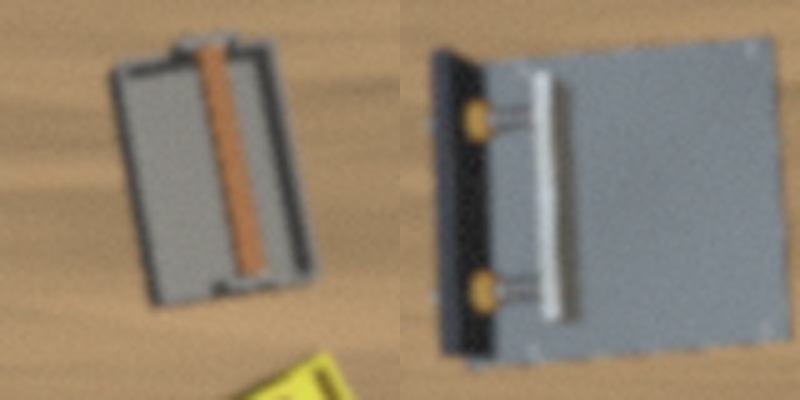

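The crop confirms the grey box with a wooden bar, handle near (545,-381), yaw about 9°. The jig is turned about 4° with its plate near (527,263). Moving toward the caddy now.

Emit:
send_rows([
  {"x": 0.1, "jaw": 1},
  {"x": 0.25, "az": 0.03, "jaw": 1},
  {"x": 0.45, "az": 0.06, "jaw": 1},
  {"x": 0.65, "az": 0.1, "jaw": 1},
  {"x": 0.85, "az": 0.107, "jaw": 1},
  {"x": 1, "az": 0.107, "jaw": 1},
  {"x": 1, "az": 0.107, "jaw": 1},
  {"x": 1, "az": 0.107, "jaw": 1},
  {"x": 1, "az": 0.107, "jaw": 1},
  {"x": 1, "az": 0.107, "jaw": 1},
])

```text
schema error: expected keys x, y, z, ax, ay, az, jaw
```

Emit:
send_rows([
  {"x": 0.1, "y": 0, "z": 0, "ax": 0, "ay": 0, "az": 0, "jaw": 1},
  {"x": 0.25, "y": 0, "z": 0, "ax": 0, "ay": 0, "az": 0.03, "jaw": 1},
  {"x": 0.4, "y": 0, "z": 0, "ax": 0, "ay": 0, "az": 0.06, "jaw": 1},
  {"x": 0.55, "y": 0, "z": 0, "ax": 0, "ay": 0, "az": 0.1, "jaw": 1},
  {"x": 0.7, "y": 0, "z": 0, "ax": 0, "ay": 0, "az": 0.107, "jaw": 1},
  {"x": 0.85, "y": 0, "z": 0, "ax": 0, "ay": 0, "az": 0.107, "jaw": 1},
  {"x": 1, "y": 0, "z": 0, "ax": 0, "ay": 0, "az": 0.107, "jaw": 1},
  {"x": 1, "y": 0, "z": 0, "ax": 0, "ay": 0, "az": 0.107, "jaw": 1},
  {"x": 1, "y": 0, "z": 0, "ax": 0, "ay": 0, "az": 0.107, "jaw": 1},
  {"x": 1, "y": 0, "z": 0, "ax": 0, "ay": 0, "az": 0.107, "jaw": 1},
])

```text
time: 1.35
tool_pos: [333.2, -452.0, 226.7]
tcp_rot: [-3.141, 0.0, 0.16]
contact_force: [-0.4, -0.4, -0.4]
grip_width: 92.0
finger_force: 0.0
```

Emit:
send_rows([
  {"x": 0.15, "y": -0.03, "z": 0, "ax": 0, "ay": 0, "az": 0, "jaw": 1},
  {"x": 0.35, "y": -0.07, "z": 0, "ax": 0, "ay": 0, "az": 0, "jaw": 1},
  {"x": 0.55, "y": -0.1, "z": 0, "ax": 0, "ay": 0, "az": 0, "jaw": 1},
  {"x": 0.75, "y": -0.14, "z": 0, "ax": 0, "ay": 0, "az": 0, "jaw": 1},
  {"x": 0.9, "y": -0.17, "z": 0, "ax": 0, "ay": 0, "az": 0, "jaw": 1},
  {"x": 1, "y": -0.18, "z": 0, "ax": 0, "ay": 0, "az": 0, "jaw": 1},
  {"x": 1, "y": -0.18, "z": 0, "ax": 0, "ay": 0, "az": 0, "jaw": 1},
  {"x": 1, "y": -0.18, "z": 0, "ax": 0, "ay": 0, "az": 0, "jaw": 1},
  {"x": 1, "y": -0.18, "z": 0, "ax": 0, "ay": 0, "az": 0, "jaw": 1},
  {"x": 1, "y": -0.18, "z": 0, "ax": 0, "ay": 0, "az": 0, "jaw": 1},
])

```text
time: 2.6
tool_pos: [525.1, -384.7, 227.0]
tcp_rot: [3.141, -0.0, 0.16]
contact_force: [-0.3, 0.4, 0.9]
grip_width: 91.8
finger_force: 0.0
```

Run:
```python
from h import *
p,d,X=cam('wrist');np.savez('w1',p=p,X=X);cv2.imwrite('pics/w1.png',p[...,::-1])
hsv=cv2.cvtColor(p,cv2.COLOR_RGB2HSV)
m=(X[...,2]>95)&(X[...,2]<125)
n,l,s,c=cv2.connectedComponentsWithStats(m.astype(np.uint8))
for i in range(1,n):
    if s[i,4]<150: continue
    for t,k in(('all',l==i),('wood',(l==i)&(hsv[...,1]>90))):
        Y=X[k]
        if len(Y)<50: continue
        r=cv2.minAreaRect(Y[:,:2].astype(np.float32));print(i,t,s[i],np.round(r[0],1),np.round(r[1],1),round(r[2],1),np.round(np.median(Y,0),1))
print(bot.get_obs()['tool_pos'])
```

```text
1 all [ 232   77   43  171 3338] [ 545.2 -380.2] [170.1  39.8] 9.0 [ 555.5 -378.9  110.7]
1 wood [ 232   77   43  171 3338] [ 545.2 -381.1] [154.8  17.7] 8.6 [ 552.5 -379.2  110.8]
2 all [ 422  153   50   70 1919] [ 553.5 -585.7] [71.2 40.6] 26.6 [ 561.1 -581.1  110.1]
2 wood [ 422  153   50   70 1919] [ 553.5 -585.7] [71.2 40.6] 26.6 [ 561.1 -581.1  110.1]
3 all [233 289  34  15 262] [ 395.2 -399.7] [ 6.  39.8] 19.5 [ 397.5 -404.1  102.6]
3 wood [233 289  34  15 262] [ 395.2 -399.7] [ 6.  39.8] 19.5 [ 397.5 -404.1  102.6]
[ 525.23208428 -384.54220344  226.93931772]
```

View pics/w1.png

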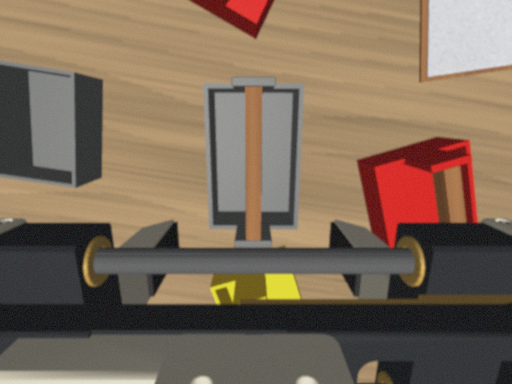

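The wrist view shows the grey caddy centred between the fingers (bar around (253,160)). Handle is (545.2,-380.7), yaw 9.0°, top 110.8, which agrees with the given sizes. Descending.

Emit:
send_rows([
  {"x": 0.05, "y": 0, "z": 0.08, "ax": 0, "ay": 0, "az": 0, "jaw": 1},
  {"x": 0.1, "y": 0, "z": 0.2, "ax": 0, "ay": 0, "az": 0, "jaw": 1},
  {"x": 0.1, "y": 0, "z": 0.35, "ax": 0, "ay": 0, "az": 0, "jaw": 1},
  {"x": 0.1, "y": 0, "z": 0.5, "ax": 0, "ay": 0, "az": 0, "jaw": 1},
  {"x": 0.1, "y": 0, "z": 0.62, "ax": 0, "ay": 0, "az": 0, "jaw": 1},
  {"x": 0.1, "y": 0, "z": 0.7, "ax": 0, "ay": 0, "az": 0, "jaw": 1},
  {"x": 0.1, "y": 0, "z": 0.725, "ax": 0, "ay": 0, "az": 0, "jaw": 1},
  {"x": 0.1, "y": 0, "z": 0.725, "ax": 0, "ay": 0, "az": 0, "jaw": 1},
  {"x": 0.1, "y": 0, "z": 0.725, "ax": 0, "ay": 0, "az": 0, "jaw": 0.2},
  {"x": 0.1, "y": 0, "z": 0.725, "ax": 0, "ay": 0, "az": 0, "jaw": -0.4},
])

```text
time: 3.9
tool_pos: [545.9, -381.3, 82.7]
tcp_rot: [3.14, -0.001, 0.161]
contact_force: [-0.2, 0.4, -0.5]
grip_width: 76.0
finger_force: 0.0
```

Emit:
send_rows([
  {"x": 0, "y": 0, "z": 0, "ax": 0, "ay": 0, "az": 0, "jaw": -1},
  {"x": 0, "y": 0, "z": 0, "ax": 0, "ay": 0, "az": 0, "jaw": -1},
  {"x": 0, "y": 0, "z": 0, "ax": 0, "ay": 0, "az": 0, "jaw": -1},
  {"x": 0, "y": 0, "z": 0, "ax": 0, "ay": 0, "az": 0, "jaw": -1},
  {"x": 0, "y": 0, "z": 0, "ax": 0, "ay": 0, "az": 0, "jaw": -1},
  {"x": 0, "y": 0, "z": 0, "ax": 0, "ay": 0, "az": 0, "jaw": -1},
  {"x": 0, "y": 0, "z": 0, "ax": 0, "ay": 0, "az": 0, "jaw": -1},
  {"x": 0, "y": 0, "z": -0.03, "ax": 0, "ay": 0, "az": 0, "jaw": -1},
  {"x": 0, "y": 0, "z": -0.07, "ax": 0, "ay": 0, "az": 0, "jaw": -1},
  {"x": 0, "y": 0, "z": -0.1, "ax": 0, "ay": 0, "az": 0, "jaw": -1},
])

```text
time: 5.15
tool_pos: [545.4, -381.0, 102.0]
tcp_rot: [-3.141, 0.0, 0.161]
contact_force: [-0.3, -0.4, -7.3]
grip_width: 16.0
finger_force: 30.0
```

Emit:
send_rows([
  {"x": 0, "y": 0, "z": -0.06, "ax": 0, "ay": 0, "az": 0, "jaw": -1},
  {"x": 0, "y": 0, "z": -0.15, "ax": 0, "ay": 0, "az": 0, "jaw": -1},
  {"x": 0, "y": 0, "z": -0.25, "ax": 0, "ay": 0, "az": 0, "jaw": -1},
  {"x": 0, "y": 0, "z": -0.35, "ax": 0, "ay": 0, "az": 0, "jaw": -1},
  {"x": 0, "y": -0.08, "z": -0.45, "ax": 0, "ay": 0, "az": 0, "jaw": -1},
  {"x": 0, "y": -0.2, "z": -0.52, "ax": 0, "ay": 0, "az": 0, "jaw": -1},
  {"x": 0, "y": -0.38, "z": -0.55, "ax": 0, "ay": 0, "az": 0, "jaw": -1},
  {"x": 0, "y": -0.56, "z": -0.55, "ax": 0, "ay": 0, "az": 0, "jaw": -1},
  {"x": 0, "y": -0.72, "z": -0.55, "ax": 0, "ay": 0, "az": 0, "jaw": -1},
  {"x": 0, "y": -0.8, "z": -0.55, "ax": 0, "ay": 0, "az": 0, "jaw": -1},
])

```text
time: 6.4
tool_pos: [519.4, -220.6, 213.0]
tcp_rot: [3.141, -0.001, 0.163]
contact_force: [0.4, -0.4, -7.2]
grip_width: 15.9
finger_force: 30.0
```

Run:
```python
from h import *
for n,roi in(('top',(170,240,136,165)),('side',(100,140,205,285))):
    z=np.load(n+'.npz');p,X=z['p'],z['X'];r0,r1,c0,c1=roi
    Y=X[r0:r1,c0:c1].reshape(-1,3);C=p[r0:r1,c0:c1].reshape(-1,3).mean(1)
    for lo,hi in((55,74),(62,72),(20,60)):
        k=(Y[:,2]>lo)&(Y[:,2]<hi)&(Y[:,1]>225)&(Y[:,1]<290)
        Q=Y[k][:,:2].astype(np.float32)
        if len(Q)<20: continue
        vx,vy,x0,y0=cv2.fitLine(Q,cv2.DIST_HUBER,0,.01,.01).ravel()
        a=np.degrees(np.arctan(vy/vx)); u=np.array([np.cos(np.radians(a)),np.sin(np.radians(a))]);v=np.array([-u[1],u[0]])
        s=Q@u;w=Q@v
        print(n,lo,hi,len(Q),'ang',a.round(2),'mid x along',np.percentile(s,[1,50,99]).round(1),'w',np.percentile(w,[2,10,50,90,98]).round(1))
    # bed: edge extents at angle 4
    Y=X[r0-15:r1+40,c0-40:c1+50].reshape(-1,3);k=(Y[:,2]>75)&(Y[:,2]<95)&(Y[:,1]>300)&(Y[:,1]<345)
    vx,vy,x0,y0=cv2.fitLine(Y[k][:,:2].astype(np.float32),cv2.DIST_HUBER,0,.01,.01).ravel();print(n,'fence',np.degrees(np.arctan(vy/vx)),x0,y0)
    b=(Y[:,2]>9)&(Y[:,2]<17);Q=Y[b]
    for q in(130,160,190,220):
        s=Q[abs(Q[:,1]-q)<4][:,0]; print(n,'bed y',q,len(s),s.min().round(1),s.max().round(1)) if len(s) else 0
```

```text
top 55 74 191 ang 4.72 mid x along [466.3 545.5 632.1] w [214.5 215.2 218.8 224.1 225.9]
top 62 72 158 ang 5.17 mid x along [468.2 550.5 633.2] w [210.2 211.3 215.5 220.  221.7]
top 20 60 200 ang 4.78 mid x along [464.1 540.4 630.4] w [213.8 214.4 215.5 235.4 245.5]
top fence 5.0530405 521.1319 325.5589
top bed y 130 101 432.1 646.8
top bed y 160 100 428.8 647.7
top bed y 190 108 425.3 643.9
top bed y 220 91 425.5 640.8
side 55 74 225 ang 4.79 mid x along [467.4 551.  635.5] w [212.6 214.6 217.7 223.5 227.5]
side 62 72 147 ang 4.91 mid x along [467.9 558.3 634.7] w [212.3 213.6 216.9 223.2 226.6]
side 20 60 402 ang 4.78 mid x along [468.1 550.3 636. ] w [211.8 213.7 217.  220.  221.6]
side fence 4.859797 526.02783 324.7597
side bed y 130 96 432.2 650.0
side bed y 160 92 429.6 646.4
side bed y 190 79 430.0 643.8
side bed y 220 80 427.5 644.3
```

Emit:
send_rows([
  {"x": 0.03, "y": -0.1, "z": 0, "ax": 0, "ay": 0, "az": 0, "jaw": -1},
  {"x": 0.06, "y": -0.25, "z": 0, "ax": 0, "ay": 0, "az": 0, "jaw": -1},
  {"x": 0.09, "y": -0.4, "z": 0, "ax": 0, "ay": 0, "az": 0, "jaw": -1},
  {"x": 0.12, "y": -0.55, "z": 0, "ax": 0, "ay": 0, "az": 0, "jaw": -1},
  {"x": 0.15, "y": -0.7, "z": 0, "ax": 0, "ay": 0, "az": 0, "jaw": -1},
  {"x": 0.18, "y": -0.83, "z": 0, "ax": 0, "ay": 0, "az": 0, "jaw": -1},
  {"x": 0.2, "y": -0.92, "z": 0, "ax": 0, "ay": 0, "az": 0, "jaw": -1},
  {"x": 0.2, "y": -0.95, "z": 0, "ax": 0, "ay": 0, "az": 0, "jaw": -1},
  {"x": 0.2, "y": -0.95, "z": 0, "ax": 0, "ay": 0, "az": 0, "jaw": -1},
  {"x": 0.2, "y": -0.95, "z": 0, "ax": 0, "ay": 0, "az": 0, "jaw": -1},
])

```text
time: 7.65
tool_pos: [529.0, -29.9, 211.7]
tcp_rot: [3.141, 0.0, 0.16]
contact_force: [-0.6, -0.2, -6.6]
grip_width: 16.1
finger_force: 30.0
```

Emit:
send_rows([
  {"x": 0.03, "y": -0.1, "z": 0, "ax": 0, "ay": 0, "az": 0.01, "jaw": -1},
  {"x": 0.06, "y": -0.25, "z": 0, "ax": 0, "ay": 0, "az": 0.02, "jaw": -1},
  {"x": 0.09, "y": -0.4, "z": 0, "ax": 0, "ay": 0, "az": 0.04, "jaw": -1},
  {"x": 0.12, "y": -0.55, "z": 0, "ax": 0, "ay": 0, "az": 0.05, "jaw": -1},
  {"x": 0.15, "y": -0.7, "z": 0, "ax": 0, "ay": 0, "az": 0.06, "jaw": -1},
  {"x": 0.18, "y": -0.83, "z": 0, "ax": 0, "ay": 0, "az": 0.07, "jaw": -1},
  {"x": 0.2, "y": -0.91, "z": 0, "ax": 0, "ay": 0, "az": 0.075, "jaw": -1},
  {"x": 0.21, "y": -0.94, "z": 0, "ax": 0, "ay": 0, "az": 0.075, "jaw": -1},
  {"x": 0.21, "y": -0.94, "z": 0, "ax": 0, "ay": 0, "az": 0.075, "jaw": -1},
  {"x": 0.21, "y": -0.94, "z": 0, "ax": 0, "ay": 0, "az": 0.075, "jaw": -1},
])

```text
time: 8.9
tool_pos: [540.4, 162.3, 211.6]
tcp_rot: [3.141, 0.0, 0.081]
contact_force: [0.3, 0.5, -6.9]
grip_width: 15.8
finger_force: 30.0
```

Run:
```python
from h import *
o=bot.get_obs();print(o['tool_pos'],o['tcp_rot'],o['contact_force'])
w,d,X=cam('wrist');s,_,XS=cam('side')
np.savez('w2',p=w,X=X);np.savez('s2',p=s,X=XS)
cv2.imwrite('pics/w2.png',np.hstack([cv2.resize(w[...,::-1],(400,300)),cv2.resize(s[50:200,160:360,::-1],(400,300))]))
```

```text
[540.3599795  162.30581173 211.64199448] [3.14107341e+00 2.56175952e-04 8.13691661e-02] [ 0.32508283  0.48531364 -6.90147414]
```

View pics/w2.png

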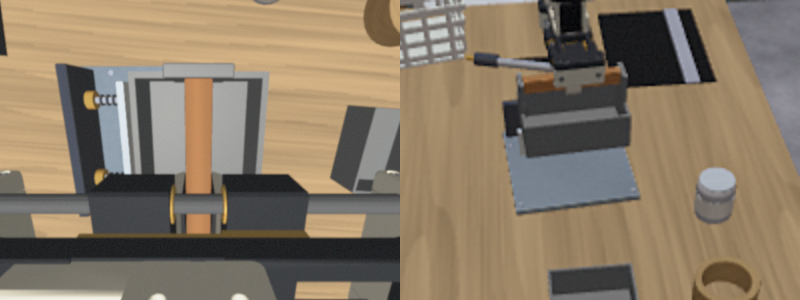

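The caddy hangs level over the bed, with the plate edge visible at wrist (122,130) and still clear. I use the wrist depth to check the plate's far end against the caddy's.

Run:
```python
from h import *
z=np.load('w2.npz');X=z['X'][70:240].reshape(-1,3)
a=.0845;u=np.array([np.cos(a),np.sin(a)]);v=np.array([-u[1],u[0]])
S=X[:,:2]@u;W=X[:,:2]@v
for n,k in(('plate',(X[:,2]>55)&(X[:,2]<74)&(W>190)&(W<245)),('fence',(X[:,2]>78)&(X[:,2]<95)&(W>245)&(W<310)),('caddy rim',(X[:,2]>180)&(X[:,2]<200)&(W<185)),('uprights/bar',(X[:,2]>225)&(X[:,2]<250)&(abs(W-116)<25)&(S>560))):
    if k.sum()<20: print(n,k.sum());continue
    f=cv2.fitLine(X[k][:,:2].astype(np.float32),cv2.DIST_HUBER,0,.01,.01).ravel()
    print(n,k.sum(),'S',np.percentile(S[k],[1,50,99]).round(1),'W',np.percentile(W[k],[1,10,50,90,99]).round(1),'z',np.median(X[k][:,2]).round(1),'ang',np.arctan(f[1]/f[0]).round(4))
o=bot.get_obs();t=o['tool_pos'][:2];print('tcp S,W',t@u,t@v)
```

```text
plate 1491 S [506.6 575.5 633.6] W [215.4 215.8 218.7 224.2 225.6] z 67.4 ang 0.0871
fence 2775 S [495.  582.7 653.7] W [276.2 276.7 281.  288.2 290.1] z 86.4 ang 0.088
caddy rim 3718 S [553.3 607.  636.9] W [ 61.6  63.3  99.6 169.6 171.3] z 189.4 ang -1.4883
uprights/bar 6882 S [562.6 610.  637.2] W [ 98.1 107.9 116.3 124.9 134.7] z 240.5 ang 0.0765
tcp S,W 552.1353956825087 116.27207178990749
```

Emit:
send_rows([
  {"x": -0.01, "y": 0, "z": 0.06, "ax": 0, "ay": 0, "az": -0.006, "jaw": -1},
  {"x": -0.01, "y": 0, "z": 0.15, "ax": 0, "ay": 0, "az": -0.006, "jaw": -1},
  {"x": -0.01, "y": 0, "z": 0.26, "ax": 0, "ay": 0, "az": -0.006, "jaw": -1},
  {"x": -0.01, "y": 0, "z": 0.37, "ax": 0, "ay": 0, "az": -0.006, "jaw": -1},
  {"x": -0.01, "y": 0, "z": 0.46, "ax": 0, "ay": 0, "az": -0.006, "jaw": -1},
  {"x": -0.01, "y": 0, "z": 0.53, "ax": 0, "ay": 0, "az": -0.006, "jaw": -1},
  {"x": -0.01, "y": 0, "z": 0.56, "ax": 0, "ay": 0, "az": -0.006, "jaw": -1},
  {"x": -0.01, "y": 0, "z": 0.575, "ax": 0, "ay": 0, "az": -0.006, "jaw": -1},
  {"x": -0.01, "y": 0, "z": 0.58, "ax": 0, "ay": 0, "az": -0.006, "jaw": -1},
  {"x": -0.01, "y": 0, "z": 0.58, "ax": 0, "ay": 0, "az": -0.006, "jaw": -1},
])

```text
time: 10.25
tool_pos: [538.6, 163.1, 96.1]
tcp_rot: [3.142, -0.001, 0.089]
contact_force: [-0.1, 0.4, -7.3]
grip_width: 16.0
finger_force: 30.0
```

Emit:
send_rows([
  {"x": 0, "y": 0, "z": 0.004, "ax": 0, "ay": 0, "az": 0, "jaw": -1},
  {"x": 0, "y": 0, "z": 0.008, "ax": 0, "ay": 0, "az": 0, "jaw": -1},
  {"x": 0, "y": 0, "z": 0.01, "ax": 0, "ay": 0, "az": 0, "jaw": -1},
  {"x": 0, "y": -0.03, "z": 0.01, "ax": 0, "ay": 0, "az": 0, "jaw": -1},
  {"x": 0, "y": -0.06, "z": 0.01, "ax": 0, "ay": 0, "az": 0, "jaw": -1},
  {"x": 0, "y": -0.1, "z": 0.01, "ax": 0, "ay": 0, "az": 0, "jaw": -1},
  {"x": 0, "y": -0.14, "z": 0.01, "ax": 0, "ay": 0, "az": 0, "jaw": -1},
  {"x": 0, "y": -0.17, "z": 0.01, "ax": 0, "ay": 0, "az": 0, "jaw": -1},
  {"x": 0, "y": -0.19, "z": 0.01, "ax": 0, "ay": 0, "az": 0, "jaw": -1},
  {"x": 0, "y": -0.19, "z": 0.01, "ax": 0, "ay": 0, "az": 0, "jaw": -1},
])

```text
time: 11.5
tool_pos: [534.9, 201.5, 93.7]
tcp_rot: [-3.141, -0.0, 0.089]
contact_force: [-0.2, 1.0, -4.6]
grip_width: 16.0
finger_force: 30.0
```

Emit:
send_rows([
  {"x": 0, "y": -0.006, "z": 0, "ax": 0, "ay": 0, "az": 0, "jaw": -1},
  {"x": 0, "y": -0.012, "z": 0, "ax": 0, "ay": 0, "az": 0, "jaw": -1},
  {"x": 0, "y": -0.018, "z": 0, "ax": 0, "ay": 0, "az": 0, "jaw": -1},
  {"x": 0, "y": -0.024, "z": 0, "ax": 0, "ay": 0, "az": 0, "jaw": -1},
  {"x": 0, "y": -0.03, "z": 0, "ax": 0, "ay": 0, "az": 0, "jaw": -1},
  {"x": 0, "y": -0.036, "z": 0, "ax": 0, "ay": 0, "az": 0, "jaw": -1},
  {"x": 0, "y": -0.042, "z": 0, "ax": 0, "ay": 0, "az": 0, "jaw": -1},
  {"x": 0, "y": -0.048, "z": 0, "ax": 0, "ay": 0, "az": 0, "jaw": -1},
  {"x": 0, "y": -0.052, "z": 0, "ax": 0, "ay": 0, "az": 0, "jaw": -1},
  {"x": 0, "y": -0.052, "z": 0, "ax": 0, "ay": 0, "az": 0, "jaw": -1},
])

```text
time: 12.75
tool_pos: [534.1, 210.5, 93.8]
tcp_rot: [3.14, 0.0, 0.088]
contact_force: [-0.2, -5.9, -2.7]
grip_width: 15.3
finger_force: 30.0
```

Run:
```python
from h import *
for i in range(3):
    w,d,X=cam('wrist');o=bot.get_obs();print(o['tool_pos'],o['contact_force'],o['moment'])
```

```text
[534.1253521  210.52766442  93.84669088] [-1.06591038 -6.98090212 -1.12338547] [-1.0237517   0.06145797 -0.11152428]
[534.11587057 210.49878562  93.83377323] [-0.35517364 -6.43756749 -3.13108891] [-1.09249004  0.05272809 -0.06416782]
[534.10220706 210.48597382  93.81132379] [-0.45719011 -6.19859983 -2.46118427] [-1.05260693  0.06815685 -0.11000334]
```

Emit:
send_rows([
  {"x": 0, "y": -0.006, "z": 0, "ax": 0, "ay": 0, "az": 0, "jaw": -1},
  {"x": 0, "y": -0.012, "z": 0, "ax": 0, "ay": 0, "az": 0, "jaw": -1},
  {"x": 0, "y": -0.018, "z": 0, "ax": 0, "ay": 0, "az": 0, "jaw": -1},
  {"x": 0, "y": -0.024, "z": 0, "ax": 0, "ay": 0, "az": 0, "jaw": -1},
  {"x": 0, "y": -0.03, "z": 0, "ax": 0, "ay": 0, "az": 0, "jaw": -1},
  {"x": 0, "y": -0.036, "z": 0, "ax": 0, "ay": 0, "az": 0, "jaw": -1},
  {"x": 0, "y": -0.042, "z": 0, "ax": 0, "ay": 0, "az": 0, "jaw": -1},
  {"x": 0, "y": -0.048, "z": 0, "ax": 0, "ay": 0, "az": 0, "jaw": -1},
  {"x": 0, "y": -0.05, "z": 0, "ax": 0, "ay": 0, "az": 0, "jaw": -1},
  {"x": 0, "y": -0.05, "z": 0, "ax": 0, "ay": 0, "az": 0, "jaw": -1},
])

```text
time: 14.15
tool_pos: [533.4, 219.3, 94.0]
tcp_rot: [3.138, 0.0, 0.088]
contact_force: [-0.0, -10.9, -0.0]
grip_width: 15.7
finger_force: 30.0
```

Run:
```python
from h import *
for i in range(2):
    w,d,X=cam('wrist');o=bot.get_obs();print(o['tool_pos'],o['contact_force'],o['moment'])
s,_,XS=cam('side');np.savez('w3',p=w,X=X)
a=.087;u=np.array([np.cos(a),np.sin(a)]);v=np.array([-u[1],u[0]])
print('tcp SW',o['tool_pos'][:2]@u,o['tool_pos'][:2]@v)
Y=X[60:240].reshape(-1,3);S=Y[:,:2]@u;W=Y[:,:2]@v
# profile across W at far part of caddy (S 590..610): height per W
for lo in range(100,300,4):
    k=(S>592)&(S<608)&(W>=lo)&(W<lo+4)
    if k.sum()>5: print(lo,np.percentile(Y[k,2],90).round(0),end=' | ')
cv2.imwrite('pics/w3.png',np.hstack([cv2.resize(w[...,::-1],(400,300)),cv2.resize(s[70:190,180:340,::-1],(400,300))]))
```

```text
[533.36724574 219.30329758  94.02489913] [ -1.08671597 -10.66529306  -0.96669668] [-1.94444242  0.05565767 -0.11332742]
[533.37451458 219.32375775  94.01983553] [ -0.08677075 -10.74490441  -1.33960787] [-1.93636599  0.08850628 -0.10405434]
tcp SW 550.414336754013 172.14918359898672
116 73.0 | 120 72.0 | 124 18.0 | 128 18.0 | 132 18.0 | 136 18.0 | 140 18.0 | 144 18.0 | 148 18.0 | 152 18.0 | 156 18.0 | 164 124.0 | 168 124.0 | 172 124.0 | 176 124.0 | 180 123.0 | 184 18.0 | 188 18.0 | 192 18.0 | 196 18.0 | 200 18.0 | 204 18.0 | 208 18.0 | 212 18.0 | 216 18.0 | 220 71.0 | 224 72.0 | 228 69.0 | 232 69.0 | 236 68.0 | 244 46.0 | 248 48.0 | 252 45.0 | 256 47.0 | 260 51.0 | 264 54.0 | 268 54.0 | 272 83.0 | 276 87.0 | 280 87.0 | 284 87.0 | 288 86.0 |
```

View pics/w3.png

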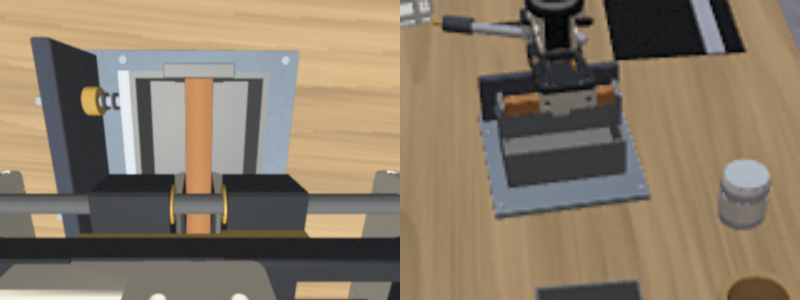

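The caddy sits flat on the bed, long side flush on the plate and ends in line. The plate is about 13 mm back at about 10.7 N including friction. Holding for more than a second.

Emit:
send_rows([
  {"x": 0, "y": -0.003, "z": 0, "ax": 0, "ay": 0, "az": 0, "jaw": -1},
  {"x": 0, "y": -0.005, "z": 0, "ax": 0, "ay": 0, "az": 0, "jaw": -1},
  {"x": 0, "y": -0.005, "z": 0, "ax": 0, "ay": 0, "az": 0, "jaw": -1},
  {"x": 0, "y": -0.005, "z": 0, "ax": 0, "ay": 0, "az": 0, "jaw": -1},
  {"x": 0, "y": -0.005, "z": 0, "ax": 0, "ay": 0, "az": 0, "jaw": -1},
  {"x": 0, "y": -0.005, "z": 0, "ax": 0, "ay": 0, "az": 0, "jaw": -1},
  {"x": 0, "y": -0.005, "z": 0, "ax": 0, "ay": 0, "az": 0, "jaw": -1},
  {"x": 0, "y": -0.005, "z": 0, "ax": 0, "ay": 0, "az": 0, "jaw": -1},
  {"x": 0, "y": -0.005, "z": 0, "ax": 0, "ay": 0, "az": 0, "jaw": -1},
  {"x": 0, "y": -0.005, "z": 0, "ax": 0, "ay": 0, "az": 0, "jaw": -1},
])

```text
time: 15.55
tool_pos: [533.3, 220.2, 94.1]
tcp_rot: [3.138, 0.0, 0.088]
contact_force: [-1.0, -11.3, 0.3]
grip_width: 15.8
finger_force: 30.0
```

Emit:
send_rows([
  {"x": 0, "y": 0, "z": 0, "ax": 0, "ay": 0, "az": 0, "jaw": -1},
  {"x": 0, "y": 0, "z": 0, "ax": 0, "ay": 0, "az": 0, "jaw": -1},
  {"x": 0, "y": 0, "z": 0, "ax": 0, "ay": 0, "az": 0, "jaw": -1},
  {"x": 0, "y": 0, "z": 0, "ax": 0, "ay": 0, "az": 0, "jaw": -1},
  {"x": 0, "y": 0, "z": 0, "ax": 0, "ay": 0, "az": 0, "jaw": -1},
  {"x": 0, "y": 0, "z": 0, "ax": 0, "ay": 0, "az": 0, "jaw": -1},
  {"x": 0, "y": 0, "z": 0, "ax": 0, "ay": 0, "az": 0, "jaw": -1},
  {"x": 0, "y": 0, "z": 0, "ax": 0, "ay": 0, "az": 0, "jaw": -1},
  {"x": 0, "y": 0, "z": 0, "ax": 0, "ay": 0, "az": 0, "jaw": -1},
  {"x": 0, "y": 0, "z": 0, "ax": 0, "ay": 0, "az": 0, "jaw": -1},
])

```text
time: 16.8
tool_pos: [533.3, 220.2, 94.1]
tcp_rot: [3.138, 0.0, 0.088]
contact_force: [-0.3, -10.9, 0.6]
grip_width: 15.8
finger_force: 30.0
```

```bash
python3 -c "
from plant import bot
print(bot.close_job())"
```

```text
the job is handed in; nothing more can be done
None
```

I handed the job in at about 17 s with the arm still gripping the caddy (30 N) on the jig bed and pressing it square on the plate, about 14 mm back by my estimate at roughly 11 N including bed friction; no verdict came back.

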